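Face up the biscuit jar under the glass shelf

TASK

Somebody has put the red-lidded biscuit jar back with its label turned away. It is too wide to grip, but a fingertip reaching in under the glass shelf can roll it round by its edge: turn it in its recess, without tipping it, until its big label faces straight out to the customers, on the far side of the counter from you. Do not bang the glass shelf, and leave everything else where it is.

Things in the scene. Friction and masses are not known exactly. Their poses are not given: they have to be found in the camera images.
- jar: red-lidded round glass biscuit jar, about 0.9 kg: glass 110 mm in diameter (too wide to grip), upright and smooth from its foot to 112 mm high, then a shoulder and the lid. Origin: centre of its underside; z up its axis; +x points out through the middle of its big label. Loose, standing 20 mm deep in a recess with 1.5 mm play all round
- jar_label (a point): middle of its big label (cream, red bands, brown loaf, 100 degrees wide), 55 mm from the axis, 67 mm above the foot; a small white label sits opposite. The glass slips easily in the liner (friction 0.12) but not under a fingertip, best the edge of its rubber pad: pressed on the jar's side with 5 to 8 N, 30 to 60 mm above the plank, and moved round it, that turns it. Hard pushes near the lid tip it
- jar_lid (a point): middle of the top of its red lid, 100 mm wide, 30 mm high, flat, 150 mm above the foot; a cream paper seal 22 mm wide runs from here straight over the lid's edge to the big label, so from above it shows which way the label faces
- display: fixed wooden plank 170 (x) by 590 (y) by 32 mm; at y = -165, 0, +165 mm round recesses 113 mm wide, 20 mm deep (floor 12 mm above the counter) with slippery white plastic liners, a jar in each; 16 mm steel posts at x = +-55, y = +-283 mm carry the glass shelf. Origin: middle of its underside, on the counter; z up; +x points to the customers, away from the robot: the label must face along it
- shelf: clear glass shelf over the jars, fixed to the display: 150 (x) by 590 (y) by 8 mm, underside 225 mm above the counter and 63 mm above the lids (origin in its middle, over the display's; same axes). It reaches 20 mm past the jars on the robot's side, so reach in under that edge with the tool tilted 30 to 45 degrees from vertical. Price-card holders stand on it
- blue_jar: same jar with a blue lid and label, already facing the customers; axes as the red one's
- blue_jar_label (a point): middle of the blue jar's label
- green_jar: same jar with a green lid and label, already facing the customers; axes as the red one's
- green_jar_label (a point): middle of the green jar's label
- terminal: white card terminal lying on the counter, 170 x 80 x 48 mm, 0.4 kg, origin at the middle of its underside
- tongs: steel bread tongs lying on the counter, about 250 x 70 x 26 mm, origin near the middle on the counter

How it is judged:
At the end, for the whole second after the job is handed in: the red jar stands upright (within 2 degrees), at rest, in the recess it started in (within 8 mm), with the middle of its big label facing along the display's +x, to the customers, within 11 degrees (angle between the x axis of jar and the x axis of display, either way round below 0.2 rad and x of jar_label in the frame of display above 0.04 m and distance of jar from where it was at the start of the episode below 0.008 m and angle between jar's own z axis and vertical below 0.04 rad and linear speed of jar below 0.01 m/s and angular speed of jar below 0.05 rad/s); the robot touches nothing.
It fails at once if the red jar is tipped by more than 17 degrees (angle between jar's own z axis and vertical above 0.3 rad).
It fails at once if the blue or the green jar is turned or shifted by more than 12 mm at its label (distance of any of blue_jar_label, green_jar_label from where it was at the start of the episode above 0.012 m).
It fails at once if the glass shelf is banged (over 10 N) (contact force between any of the arm, the fingers and shelf above 10 N).
It fails at once if the card terminal or the tongs are moved by more than 20 mm (distance of any of terminal, tongs from where it was at the start of the episode above 0.02 m).
It also fails if it takes over 67 s, if anything falls off the work surface, if the arm or the gripper's body presses on something with over 40 N, if the wrist force passes 120 N, or if a joint passes its speed limit or range.

ROBOT

A 6-joint arm with a two-finger parallel gripper is mounted at the origin on the work surface. World frame = base frame: x ahead of the robot, y to its left, z up, the work surface at z = 0. Lengths are in m, angles in rad, forces in N, time in s.
With the tool pointing down it reaches from about 0.3 to 0.775 m from the base axis. Payload 14.6 kg.
Tool frame: the origin (TCP) lies midway between the tips of the shut fingers; the grasp point (between the pads) lies 19 mm behind it (ctrl.tcp_to_grasp is the z of the grasp point in the tool frame, in m); z points along the fingers, y is the line along which they close (so a half turn about z gives the same grasp; the last joint's range is limited). The gripper opens to 94 mm and grips with 3 to 60 N. Pads are 16 mm wide; open, the fingers measure 119 mm over their backs; the gripper's body (75 mm by 177 mm) begins 78 mm behind the grasp point.
Start: joints at [1.04, 0.3, 1.521, -0, 1.321, -0.067], TCP at [0.246, 0.492, 0.205] pointing down, gripper open.
Joint ranges: [-3.03, 3.03], [-0.79, 2.21], [0.23, 2.52], [-1.04, 4.18], [0, 3.07], [-2.55, 2.55]. Speed limits (rad/s): [2.22, 2.22, 2.57, 3.14, 3.14, 3.14].

INTERFACE

Orientations are given as [roll, pitch, yaw] about the fixed x, y, z axes, in that order (R = Rz(yaw) Ry(pitch) Rx(roll)).
In Python, from station import monitor, camera, ctrl gives the robot as it stands.
- The arm moves only by the tool apply_moves, never from a script. Its argument "plan" is one flat list of numbers, 4 for each row, row after row: the shift along the tool's x, y, z in mm, then the turn about the tool's z in rad. In form: [dx, dy, dz, spin, dx, dy, dz, spin, ...]. A call has 1 to 20 rows; each row shifts and turns the commanded pose from where the row before left it, along the tool's axes as they then stand; what a row does not reach is not made up. A row lasts 1/10 s, in which the tool goes at most 50 mm and 8.59 degrees, less where a joint would pass 70% of its speed; a pose out of reach is approached as far as the arm can. A call is refused whole if a number of a shift passes 50 or a number of a turn 0.15, either way. A call with a gripper value outside its range is refused whole. "hand" is the gripper command: -1 is shut, 1 is fully open, values between are in proportion, set as the call begins (left out, the last holds). The fingers move at their own pace and stop on an object; "squeeze" is the grip in N (left out, the last holds). Time passes only in rows, so rows that do not move let the fingers close. It gives the time, the measured TCP pose, the force, the opening and the grip force at its end, in the units of the state.
- monitor.get_obs(): the state, without advancing time (a new reading comes with each control period).
- camera(name): name is "scene" or "top" or "wrist"; returns a dict with "image" (400x640x3 uint8, red, green, blue), "range_z" (400x640 float32, m along the optical axis (not along the pixel's ray), 0 where there is no reading), "mtx" (3x3 intrinsics, pixels), "rvec" (rotation vector, rad) and "tvec" (3), from world to camera coordinates, as OpenCV has them. Camera axes: x right, y down, z forward; pixel columns grow to the right and rows downward; lengths in m; the calibration is good to about 2 mm. The wrist camera is an equidistant fisheye: a pixel r from the principal point sees the ray r / f radians off the axis. A picture is of the moment at which its call begins.
- ctrl.hand_in(): hands the job in; it is judged then, once.
The state is a dict: "time_s": time; "qpos": joint angles; "joint_vel": joint speeds; "tau": joint torques, N m; "ee_pos": TCP position; "eef_rot": TCP orientation; "force": force on the tool from outside, world axes, zero at the start; "moment": the same for the moment, N m; "grip_width": finger opening in m; "grip_force": force on a finger pad.
Only numpy, scipy, OpenCV 4.12 (cv2) and the standard library are available. Lean on these libraries where they do the work, as an engineer would, in place of code of your own. Each camera call takes 0.05 s, during which the arm holds its last target. There are 200 camera calls.

## Working session

There is one attempt and no reset: what is moved stays moved. The work goes in short steps, Python scripts to look and compute and a tool call to move; the robot and the scene stay as the last step left them, time stands still between calls to the robot, and variables do not carry over. Pictures are saved under pics/ and viewed, at most 10 in all, crops included, and the job is handed in when it is done.

Besides the shell and the picture viewer there is one more tool, called after ">>>" in YAML: its name, and indented under it one key for each argument. apply_moves: Moves the arm, as the interface text tells. Its arguments: {"type":"object","properties":{"plan":{"type":"array","items":{"type":"number"}},"hand":{"type":"number"},"squeeze":{"type":"number"}},"required":["plan"]}

```bash
mkdir -p pics; python3 - <<'E'
from station import monitor, camera, ctrl
import cv2, numpy as np, pickle
o=monitor.get_obs(); print({k:np.round(v,3) for k,v in o.items()}, ctrl.tcp_to_grasp)
for n in ["scene","top"]:
    c=camera(n); pickle.dump(c,open(n+'.pkl','wb'))
    cv2.imwrite(f'pics/{n}0.png',c['image'][:,:,::-1])
    R=cv2.Rodrigues(c['rvec'])[0]; print(n,c['mtx'].round(1).tolist(),(-R.T@c['tvec']).round(3),R.round(2).tolist())
E
```

```text
{'time_s': np.float64(0.0), 'qpos': array([ 1.04 ,  0.3  ,  1.522, -0.   ,  1.321, -0.067]), 'joint_vel': array([ 0.001, -0.   ,  0.001,  0.   ,  0.001,  0.001]), 'tau': array([-2.0000e-03, -5.3182e+01, -3.5273e+01,  7.1000e-02,  2.4000e-02,
       -0.0000e+00]), 'ee_pos': array([0.246, 0.492, 0.205]), 'eef_rot': array([-3.14 , -0.   ,  2.678]), 'force': array([-0.297, -0.504,  0.421]), 'moment': array([-0.027, -0.021,  0.015]), 'grip_force': np.float64(0.0), 'grip_width': np.float64(0.094)} -0.0188
scene [[460.1, 0.0, 317.1], [0.0, 460.1, 203.9], [0.0, 0.0, 1.0]] [0.431 0.441 1.506] [[-1.0, -0.06, 0.0], [-0.06, 0.95, -0.31], [0.02, -0.31, -0.95]]
top [[404.5, 0.0, 320.1], [0.0, 404.5, 203.6], [0.0, 0.0, 1.0]] [0.288 0.014 1.139] [[-0.02, -1.0, -0.0], [-0.98, 0.02, -0.18], [0.18, 0.0, -0.98]]
```

View pics/scene0.png

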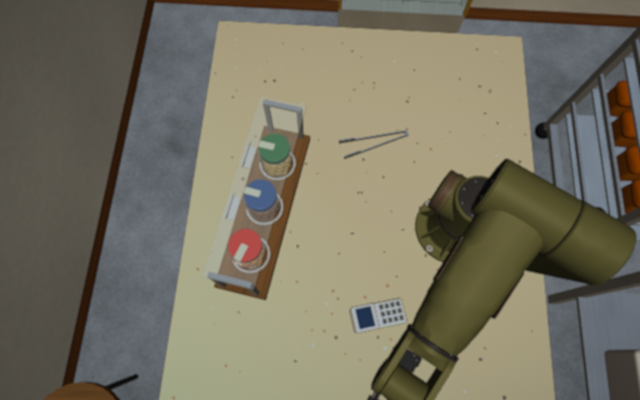

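View pics/top0.png

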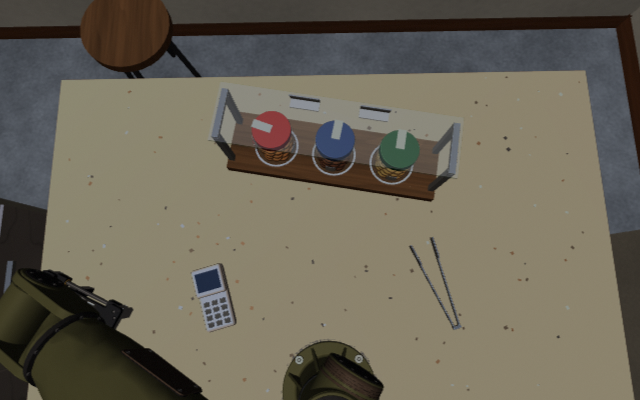

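The scene view shows the display with red (245,245), blue (260,195) and green (275,150) lids. In the top view the red seal points left, from (272,131) to (253,126), while the blue and green seals point up, slightly right. Next I'll measure these.

```bash
cat > h.py <<'E'
import cv2, numpy as np
def cast(c,uv,z):
    R=cv2.Rodrigues(np.asarray(c['rvec']))[0]; o=-R.T@np.ravel(c['tvec'])
    uv=np.atleast_2d(np.asarray(uv,float)); K=c['mtx']
    d=np.c_[(uv[:,0]-K[0,2])/K[0,0],(uv[:,1]-K[1,2])/K[1,1],np.ones(len(uv))]@R
    return o+d*((z-o[2])/d[:,2])[:,None]
def mask(img,col):
    h=cv2.cvtColor(img,cv2.COLOR_RGB2HSV); H,S,V=cv2.split(h)
    rng={'red':(H<7)|(H>172),'blue':(H>105)&(H<130),'green':(H>55)&(H<95)}[col]
    return (rng&(S>(110 if col!='green' else 70))&(V>40)).astype(np.uint8)
def lid(c,col,box):
    x0,y0,x1,y1=box; m=np.zeros(c['image'].shape[:2],np.uint8)
    m[y0:y1,x0:x1]=mask(c['image'],col)[y0:y1,x0:x1]
    n,l,s,_=cv2.connectedComponentsWithStats(m); k=1+np.argmax(s[1:,4]); m=(l==k).astype(np.uint8)
    ct=max(cv2.findContours(m,0,2)[0],key=cv2.contourArea); hull=cv2.convexHull(ct)
    P=cast(c,hull[:,0],.162)[:,:2]
    (cx,cy),r=cv2.minEnclosingCircle(P.astype(np.float32))
    # seal: bright, low saturation pixels inside the lid-top circle
    vv,uu=np.mgrid[y0:y1,x0:x1]; uv=np.c_[uu.ravel(),vv.ravel()]
    W=cast(c,uv,.162)[:,:2]; px=c['image'][uv[:,1],uv[:,0]].astype(int)
    seal=(px.min(1)>120)&(np.hypot(*(W-[cx,cy]).T)<.046)
    g=W[seal].mean(0)-[cx,cy]
    return cx,cy,r,np.degrees(np.arctan2(g[1],g[0])),seal.sum(),np.hypot(*g)
E
python3 - <<'E'
import pickle,numpy as np; from h import *
B={'top':dict(red=(240,100,300,170),blue=(310,112,362,170),green=(375,120,425,180)),'scene':dict(red=(218,218,275,280),blue=(235,170,290,230),green=(250,125,300,180))}
for n in B:
    c=pickle.load(open(n+'.pkl','rb'))
    for k,b in B[n].items(): print(n,k,np.round(lid(c,k,b),3))
c=pickle.load(open('top.pkl','rb'))
print('plank near edge z.032',cast(c,[[228,168],[434,198]],.032).round(3))
print('shelf near corners z.233',cast(c,[[213,138],[450,178]],.233).round(3))
print('shelf far corners',cast(c,[[220,87],[460,121]],.233).round(3))
print('terminal',cast(c,[[192,270],[222,264],[234,324],[206,331]],.048).round(3))
print('tongs',cast(c,[[411,247],[433,238],[457,328]],.02).round(3))
im=np.hstack([cv2.resize(c['image'][75:210,200:470],None,fx=2.9,fy=2.9,interpolation=2)])
cv2.imwrite('pics/crop1.png',im[:,:,::-1])
E
```

```text
top red [6.6500e-01 1.3800e-01 5.0000e-02 6.5714e+01 1.3400e+02 2.4000e-02]
top blue [ 6.3600e-01 -2.4000e-02  4.9000e-02 -1.2841e+01  1.2100e+02  2.4000e-02]
top green [ 6.070e-01 -1.850e-01  4.900e-02 -1.399e+01  1.270e+02  2.400e-02]
scene red [6.640e-01 1.420e-01 5.100e-02 6.803e+01 1.270e+02 2.200e-02]
scene blue [ 6.3400e-01 -2.0000e-02  4.5000e-02 -1.8731e+01  1.0300e+02  2.4000e-02]
scene green [ 6.0500e-01 -1.8100e-01  4.9000e-02 -1.8846e+01  9.5000e+01  2.4000e-02]
plank near edge z.032 [[ 0.602  0.275  0.032]
 [ 0.505 -0.302  0.032]]
shelf near corners z.233 [[ 0.619  0.265  0.233]
 [ 0.512 -0.285  0.233]]
shelf far corners [[ 0.748  0.252  0.233]
 [ 0.65  -0.319  0.233]]
terminal [[0.318 0.36  0.048]
 [0.332 0.281 0.048]
 [0.177 0.245 0.048]
 [0.161 0.318 0.048]]
tongs [[ 0.371 -0.233  0.02 ]
 [ 0.395 -0.295  0.02 ]
 [ 0.154 -0.342  0.02 ]]
```

View pics/crop1.png

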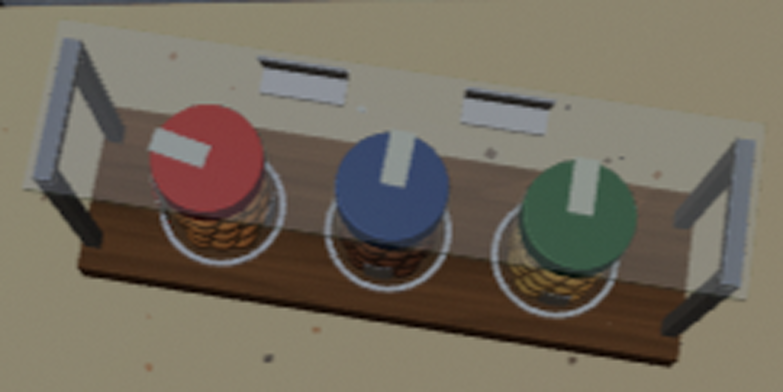

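The crop confirms the red seal points left (display +y) and blue/green face away. The red jar needs about 79° clockwise seen from above. Display yaw is about -10.2° and the red jar axis is at (0.665, 0.140). Only tool spin can be commanded, so I must get the tilt another way. I'll check the wrist camera's side first.

```bash
cat >> h.py <<'E'
from scipy.spatial.transform import Rotation as Ro
from station import monitor, camera, ctrl
def pose():
    o=monitor.get_obs(); return o,np.array(o['ee_pos']),Ro.from_euler('xyz',o['eef_rot']).as_matrix()
def show():
    o,p,R=pose(); z=R[:,2]
    print('t',round(float(o['time_s']),2),'p',p.round(4),'q',np.round(o['qpos'],3),'F',np.round(o['force'],1))
    print('toolx',R[:,0].round(3),'y',R[:,1].round(3),'z',z.round(3),'tilt',np.degrees(np.arccos(-z[2])).round(1),'az',np.degrees(np.arctan2(z[1],z[0])).round(1))
E
python3 - <<'E'
from h import *
show(); o,p,R=pose(); c=camera('wrist'); Rc=cv2.Rodrigues(c['rvec'])[0]; cp=-Rc.T@np.ravel(c['tvec'])
print('cam in tool',(R.T@(cp-p)).round(3))
E
```

```text
t 0.1 p [0.2459 0.4917 0.2049] q [ 1.04   0.3    1.522 -0.     1.321 -0.067] F [-0.1 -0.4  0.1]
toolx [-0.894  0.447  0.   ] y [ 0.447  0.894 -0.001] z [-0.001 -0.001 -1.   ] tilt 0.1 az -120.2
cam in tool [ 0.066 -0.001 -0.179]
```

>>> apply_moves:
  plan: [0,0,-50,0,0,0,-50,0,0,0,-50,0,0,0,-50,0,0,0,-40,0]
  hand: -1
  squeeze: 10

```text
time_s: 0.65
ee_pos: [0.2458, 0.4915, 0.4484]
eef_rot: [3.14, 0.0, 2.678]
force: [-1.0, -1.3, 0.1]
grip_width: 0.0574
grip_force: 0.0
```

>>> apply_moves:
  plan: [-35,-20,0,0,-35,-20,0,0,-35,-20,0,0,-35,-20,0,0,-35,-20,0,0,-35,-20,0,0,-35,-20,0,0,-35,-20,0,0,-35,-20,0,0,-35,-20,0,0,-35,-20,0,0,-35,-20,0,0,-35,-20,0,0,-35,-20,0,0,-35,-20,0,0,-35,-20,0,0,0,0,0,-0.1,0,0,0,-0.1,0,0,0,-0.08]

```text
time_s: 2.55
ee_pos: [0.6039, -0.0452, 0.4448]
eef_rot: [-3.142, -0.001, 2.961]
force: [0.1, 0.9, -0.2]
grip_width: 0.0003
grip_force: 0.0
```

```bash
python3 -c "
from h import *
show()"
```

```text
t 2.55 p [ 0.6039 -0.0452  0.4448] q [-0.135  0.407  0.838  0.     1.898 -1.526] F [ 0.1  0.9 -0.2]
toolx [-0.984  0.179  0.001] y [ 0.179  0.984 -0.   ] z [-0.001  0.    -1.   ] tilt 0.1 az 170.6
```

>>> apply_moves:
  plan: [-40,0,0,0,-40,0,0,0,-40,0,0,0,-40,0,0,0,-40,0,0,0,-40,0,0,0]

```text
time_s: 3.15
ee_pos: [0.7478, -0.078, 0.3979]
eef_rot: [3.137, 0.052, 2.958]
force: [-0.5, 0.5, 1.6]
grip_width: 0.0006
grip_force: 0.0
```

```bash
python3 -c "
from h import *
show()"
```

```text
t 3.15 p [ 0.7478 -0.078   0.3979] q [-0.154  0.857  0.237  0.003  1.996 -1.539] F [-0.5  0.5  1.6]
toolx [-0.982  0.183 -0.051] y [0.183 0.983 0.005] z [ 0.051 -0.005 -0.999] tilt 3.0 az -5.5
```

>>> apply_moves:
  plan: [-40,0,-20,0,-40,0,-20,0,-40,0,-20,0,-40,0,-20,0]

```text
time_s: 3.55
ee_pos: [0.7663, -0.0915, 0.4147]
eef_rot: [3.13, 0.157, 2.957]
force: [0.5, 0.4, -0.4]
grip_width: 0.0003
grip_force: 0.0
```

```bash
python3 -c "
from h import *
show()"
```

```text
t 3.55 p [ 0.7663 -0.0915  0.4147] q [-0.17   0.839  0.235  0.01   1.911 -1.553] F [ 0.5  0.4 -0.4]
toolx [-0.971  0.181 -0.156] y [0.182 0.983 0.012] z [ 0.156 -0.017 -0.988] tilt 9.0 az -6.3
```

Pushing past the reach limit tilts the tool outward by about 1.5° per row. I'll keep going.

>>> apply_moves:
  plan: [-50,0,-25,0,-50,0,-25,0,-50,0,-25,0,-50,0,-25,0,-50,0,-25,0,-50,0,-25,0,-50,0,-25,0,-50,0,-25,0,-50,0,-25,0,-50,0,-25,0]

```text
time_s: 4.55
ee_pos: [0.7853, -0.1167, 0.5088]
eef_rot: [3.114, 0.439, 2.951]
force: [0.5, 0.8, -0.1]
grip_width: 0.0002
grip_force: 0.0
```

```bash
python3 -c "
from h import *
show()"
```

```text
t 4.55 p [ 0.7853 -0.1167  0.5088] q [-0.205  0.737  0.236  0.034  1.731 -1.578] F [ 0.5  0.8 -0.1]
toolx [-0.889  0.172 -0.425] y [0.178 0.984 0.025] z [ 0.422 -0.053 -0.905] tilt 25.2 az -7.2
```

>>> apply_moves:
  plan: [-50,0,-10,0,-50,0,-10,0,-50,0,-10,0,-50,0,-10,0,-50,0,-10,0,-50,0,-10,0,-50,0,-10,0,-50,0,-10,0]

```text
time_s: 5.35
ee_pos: [0.8177, -0.1343, 0.5662]
eef_rot: [3.102, 0.674, 2.941]
force: [0.1, 0.1, -0.1]
grip_width: 0.0005
grip_force: 0.0
```

```bash
python3 -c "
from h import *
show()"
```

```text
t 5.35 p [ 0.8177 -0.1343  0.5662] q [-0.225  0.701  0.236  0.055  1.531 -1.592] F [ 0.1  0.1 -0.1]
toolx [-0.765  0.155 -0.624] y [0.174 0.984 0.031] z [ 0.619 -0.085 -0.78 ] tilt 38.7 az -7.8
```

```bash
cat >> h.py <<'E'
J=np.array([.6645,.140]); a=np.radians(-10.2); X=np.array([np.cos(a),np.sin(a),0]); Y=np.array([-np.sin(a),np.cos(a),0])
def W(x,y,z): return np.r_[J,z]+x*X+y*Y   # jar-centred display axes
def loc():
    o,p,R=pose(); d=p-np.r_[J,0]; return np.round([d@X,d@Y,p[2]],4)
def to(*pts,n):
    o,p,R=pose()
    for q,k in zip(pts,n):
        d=R.T@(q-p)*1e3; print('n',k,'per row',(d/k).round(2),'total',d.round(1)); p=q
E
python3 -c "
from h import *
to(W(-.14,-.02,.40),W(-.14,-.02,.075),n=[16,10])"
```

```text
n 16 per row [23.29 13.66 -4.79] total [372.6 218.5 -76.6]
n 10 per row [20.3  -1.01 25.36] total [203.  -10.1 253.6]
```

>>> apply_moves:
  plan: [23,14,-5,0,23,14,-5,0,23,14,-5,0,23,14,-5,0,23,14,-5,0,23,14,-5,0,23,14,-5,0,23,14,-5,0,23,14,-5,0,23,14,-5,0,23,14,-5,0,23,14,-5,0,23,14,-5,0,23,14,-5,0,23,14,-5,0,23,14,-5,0]

```text
time_s: 6.95
ee_pos: [0.5292, 0.1468, 0.4091]
eef_rot: [3.1, 0.674, 2.94]
force: [0.1, 0.1, 0.3]
grip_width: 0.0005
grip_force: 0.0
```

```bash
python3 -c "
from h import *
show();print(loc())
to(W(-.14,-.02,.075),n=[14])"
```

```text
t 6.95 p [0.5292 0.1468 0.4091] q [ 0.347 -0.121  1.649 -0.346  1.024 -0.946] F [0.1 0.1 0.3]
toolx [-0.766  0.156 -0.624] y [0.174 0.984 0.032] z [ 0.619 -0.084 -0.781] tilt 38.7 az -7.7
[-0.1344 -0.0173  0.4091]
n 14 per row [15.2  -0.96 18.38] total [212.8 -13.5 257.3]
```

>>> apply_moves:
  plan: [15,-1,18,0,15,-1,18,0,15,-1,18,0,15,-1,18,0,15,-1,18,0,15,-1,18,0,15,-1,18,0,15,-1,18,0,15,-1,18,0,15,-1,18,0,15,-1,18,0,15,-1,18,0,15,-1,18,0,15,-1,18,0]

```text
time_s: 8.35
ee_pos: [0.5223, 0.1442, 0.0803]
eef_rot: [3.099, 0.673, 2.941]
force: [-0.2, -0.6, -0.4]
grip_width: 0.0005
grip_force: 0.0
```

```bash
python3 - <<'E'
from h import *
show();print(loc())
to(W(-.075,-.02,.075),W(-.065,-.02,.075),n=[6,5])
t=camera('top'); s=camera('scene')
print(np.round(lid(t,'red',(240,100,300,170)),3),np.round(lid(s,'red',(218,218,275,280)),3))
im=np.hstack([cv2.resize(t['image'][90:210,210:330],(400,400),interpolation=2),cv2.resize(s['image'][200:320,200:320],(400,400),interpolation=2)])
cv2.imwrite('pics/a1.png',im[:,:,::-1])
E
```

```text
t 8.35 p [0.5223 0.1442 0.0803] q [ 0.346  0.235  2.109 -1.032  0.342 -0.127] F [-0.2 -0.6 -0.4]
toolx [-0.766  0.156 -0.623] y [0.174 0.984 0.033] z [ 0.619 -0.083 -0.781] tilt 38.6 az -7.6
[-0.1407 -0.021   0.0803]
n 6 per row [-8.01  0.11  7.51] total [-48.1   0.6  45.1]
n 5 per row [-1.56 -0.01  1.25] total [-7.8 -0.   6.2]
[6.6500e-01 1.3800e-01 5.0000e-02 6.5535e+01 1.3800e+02 2.3000e-02] [6.6300e-01 1.4100e-01 5.1000e-02 6.6547e+01 1.2800e+02 2.2000e-02]
```

View pics/a1.png

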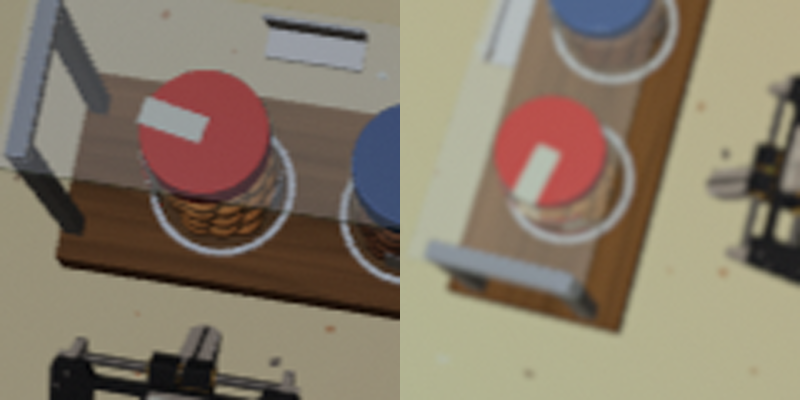

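The view shows the closed fingertip in front of the plank, aimed at the jar and clear of the shelf. I'll move in.

>>> apply_moves:
  plan: [-8,0,7.5,0,-8,0,7.5,0,-8,0,7.5,0,-8,0,7.5,0,-8,0,7.5,0,-8,0,7.5,0,0,0,0,0]

```text
time_s: 9.15
ee_pos: [0.5879, 0.1321, 0.0752]
eef_rot: [3.102, 0.672, 2.941]
force: [0.4, 0.4, -0.4]
grip_width: 0.0005
grip_force: 0.0
```

>>> apply_moves:
  plan: [-1.6,0,1.25,0,-1.6,0,1.25,0,-1.6,0,1.25,0,-1.6,0,1.25,0,0,0,0,0]

```text
time_s: 9.65
ee_pos: [0.5949, 0.1311, 0.0753]
eef_rot: [3.102, 0.672, 2.941]
force: [-0.1, -0.2, 0.5]
grip_width: 0.0003
grip_force: 0.0
```

```bash
python3 -c "
from h import *
show();print(loc())"
```

```text
t 9.65 p [0.5949 0.1311 0.0753] q [ 0.265  0.36   1.948 -0.902  0.316 -0.323] F [-0.1 -0.2  0.5]
toolx [-0.767  0.156 -0.623] y [0.175 0.984 0.031] z [ 0.618 -0.085 -0.782] tilt 38.6 az -7.8
[-0.0669 -0.0211  0.0753]
```

```bash
cat >> h.py <<'E'
def R0():  # nominal frame: unspun tool, keep measured z axis
    o,p,R=pose(); z=R[:,2]; y=np.cross([0,0,1.],z); y/=np.linalg.norm(y); return np.c_[np.cross(y,z),y,z]
def path(bs,rs,z=.075,chord=1):
    """bs: contact azimuth (deg, about display x; + = finger on +y side), rs: TCP distance from jar axis (m)"""
    o,p,R=pose(); B=R0(); rows=[]
    for b,r in zip(bs,rs):
        b=np.radians(b); q=W(-r*np.cos(b),r*np.sin(b),z); n=W(np.cos(b),-np.sin(b),0)-W(0,0,0)
        psi=-np.arctan2(B[:,1]@n,-B[:,0]@n)  # e_y.n = cos psi (By.n) - sin psi (Bx.n) =0 
        psi=np.arctan2(B[:,1]@n,B[:,0]@n); psi=(psi+np.pi/2)%np.pi-np.pi/2
        Rn=B@Ro.from_euler('z',psi).as_matrix()
        d=R.T@(q-p)*1e3; s=Ro.from_matrix(R.T@Rn).as_rotvec()[2]
        rows.append([*d.round(1),round(s,3)]); p,R=q,Rn
    print('last tool y.n',(Rn[:,1]@n).round(4)); print([float(v) for r in rows for v in r])
E
python3 -c "
from h import *
path([-22]*1,[.07]*1)
path(np.linspace(-15,-22,5),[.07]*5)"
```

```text
last tool y.n -0.0
[-1.5, -5.1, 1.4, -0.478]
last tool y.n -0.0
[0.8, 3.0, -0.1, -0.329, 0.2, -2.1, 0.3, -0.038, 0.2, -2.1, 0.4, -0.037, 0.3, -2.1, 0.4, -0.037, 0.3, -2.1, 0.4, -0.037]
```

>>> apply_moves:
  plan: [0,-1.3,0,-0.12,0,-1.3,0,-0.12,0,-1.3,0,-0.12,0,-1.2,0,-0.12]

```text
time_s: 10.05
ee_pos: [0.5944, 0.126, 0.0756]
eef_rot: [-2.818, 0.601, -2.742]
force: [-0.6, -0.1, -0.1]
grip_width: 0.0004
grip_force: 0.0
```

```bash
python3 -c "
from h import *
show();print(loc())
path([-22]*5,[.067,.064,.062,.061,.060])"
```

```text
t 10.05 p [0.5944 0.126  0.0756] q [ 0.254  0.356  1.954 -0.896  0.309 -0.822] F [-0.6 -0.1 -0.1]
toolx [-0.76  -0.321 -0.565] y [-0.203  0.943 -0.263] z [ 0.617 -0.085 -0.782] tilt 38.6 az -7.8
[-0.0665 -0.0262  0.0756]
last tool y.n 0.0
[-3.2, -0.5, 3.2, 0.007, -2.4, 0.0, 1.8, 0.0, -1.6, -0.0, 1.2, 0.0, -0.8, -0.0, 0.6, 0.0, -0.8, 0.0, 0.6, 0.0]
```

>>> apply_moves:
  plan: [-3.2,-0.5,3.2,0.007,-2.4,0,1.8,0,-1.6,0,1.2,0,-0.8,0,0.6,0,0,0,0,0]

```text
time_s: 10.55
ee_pos: [0.6049, 0.1275, 0.0748]
eef_rot: [-2.826, 0.604, -2.757]
force: [-0.5, -0.7, 0.1]
grip_width: 0.0005
grip_force: 0.5
```

>>> apply_moves:
  plan: [-0.8,0,0.6,0,0,0,0,0]

```text
time_s: 10.75
ee_pos: [0.6056, 0.1275, 0.0746]
eef_rot: [-2.826, 0.604, -2.756]
force: [-4.8, -0.8, 1.7]
grip_width: 0.0005
grip_force: 2.4
```

>>> apply_moves:
  plan: [-0.8,0,0.6,0,0,0,0,0]

```text
time_s: 10.95
ee_pos: [0.606, 0.1275, 0.0742]
eef_rot: [-2.826, 0.602, -2.757]
force: [-9.8, -2.2, 2.0]
grip_width: 0.0003
grip_force: 5.0
```

```bash
python3 - <<'E'
from h import *
show(); print(loc())
path(np.linspace(-22,22,21),[.059]+[.0595]*20)
E
```

```text
t 10.95 p [0.606  0.1275 0.0742] q [ 0.252  0.379  1.922 -0.87   0.315 -0.838] F [-9.8 -2.2  2. ]
toolx [-0.764 -0.309 -0.567] y [-0.194  0.947 -0.256] z [ 0.616 -0.086 -0.783] tilt 38.4 az -7.9
[-0.0554 -0.0226  0.0742]
last tool y.n -0.0
[-1.2, 0.0, -0.2, -0.005, 0.0, 2.2, -0.7, 0.046, -0.4, 2.2, -0.4, 0.047, -0.3, 2.2, -0.3, 0.047, -0.3, 2.2, -0.3, 0.048, -0.2, 2.3, -0.2, 0.048, -0.2, 2.3, -0.2, 0.048, -0.2, 2.3, -0.1, 0.049, -0.1, 2.3, -0.1, 0.049, -0.1, 2.3, -0.0, 0.049, -0.0, 2.3, 0.0, 0.049, 0.0, 2.3, 0.1, 0.049, 0.1, 2.3, 0.1, 0.049, 0.1, 2.3, 0.2, 0.048, 0.1, 2.3, 0.2, 0.048, 0.2, 2.3, 0.3, 0.048, 0.2, 2.2, 0.4, 0.047, 0.2, 2.2, 0.4, 0.047, 0.3, 2.2, 0.5, 0.046, 0.3, 2.2, 0.5, 0.045, 0.3, 2.2, 0.6, 0.045]
```

>>> apply_moves:
  plan: [0,2.2,-0.7,0.046,-0.4,2.2,-0.4,0.047,-0.3,2.2,-0.3,0.047,-0.3,2.2,-0.3,0.048,-0.2,2.3,-0.2,0.048,-0.2,2.3,-0.2,0.048]

```text
time_s: 11.55
ee_pos: [0.6048, 0.1412, 0.0743]
eef_rot: [-3.033, 0.664, -3.104]
force: [-3.1, -0.8, -0.3]
grip_width: 0.0009
grip_force: 1.9
```

```bash
python3 - <<'E'
from h import *
show(); print(loc()); print(np.round(lid(camera('top'),'red',(240,100,300,170)),3),np.round(lid(camera('scene'),'red',(218,218,275,280)),3))
E
```

```text
t 11.55 p [0.6048 0.1412 0.0743] q [ 0.281  0.385  1.913 -0.886  0.332 -0.515] F [-3.1 -0.8 -0.3]
toolx [-0.787 -0.03  -0.616] y [ 0.029  0.996 -0.085] z [ 0.616 -0.085 -0.783] tilt 38.5 az -7.9
[-0.059  -0.0094  0.0743]
[6.6700e-01 1.3800e-01 5.0000e-02 5.7477e+01 1.4300e+02 2.3000e-02] [6.6500e-01 1.4200e-01 5.1000e-02 5.5559e+01 1.2500e+02 2.2000e-02]
```

>>> apply_moves:
  plan: [-0.7,2.3,0.4,0.049,-0.2,2.3,0,0.049,-0.1,2.3,0,0.049,0,2.3,0,0.049,0,2.3,0,0.049,0,2.3,0.1,0.049,0.1,2.3,0.2,0.049]

```text
time_s: 12.35
ee_pos: [0.6083, 0.1572, 0.0745]
eef_rot: [2.982, 0.656, 2.746]
force: [-6.7, 0.1, 0.5]
grip_width: 0.0002
grip_force: 2.9
```

```bash
python3 - <<'E'
from h import *
show(); print(loc()); print(np.round(lid(camera('top'),'red',(240,100,300,170)),3),np.round(lid(camera('scene'),'red',(218,218,275,280)),3))
path(np.linspace(9.4,28,9),[.059]*9)
E
```

```text
t 12.35 p [0.6083 0.1572 0.0745] q [ 0.311  0.401  1.889 -0.887  0.355 -0.152] F [-6.7  0.1  0.5]
toolx [-0.732  0.305 -0.61 ] y [0.291 0.948 0.126] z [ 0.617 -0.085 -0.783] tilt 38.5 az -7.8
[-0.0584  0.007   0.0745]
[6.670e-01 1.380e-01 5.000e-02 4.378e+01 1.400e+02 2.400e-02] [6.6600e-01 1.4100e-01 5.1000e-02 4.2447e+01 1.2600e+02 2.2000e-02]
last tool y.n -0.0
[0.1, 2.4, -0.2, 0.057, 0.2, 2.4, 0.3, 0.05, 0.2, 2.3, 0.4, 0.05, 0.3, 2.3, 0.5, 0.049, 0.3, 2.3, 0.5, 0.048, 0.3, 2.3, 0.6, 0.048, 0.4, 2.3, 0.6, 0.047, 0.4, 2.3, 0.7, 0.046, 0.4, 2.2, 0.7, 0.045]
```

>>> apply_moves:
  plan: [0.1,2.4,0.2,0.05,0.2,2.4,0.3,0.05,0.2,2.3,0.4,0.05,0.2,2.3,0.5,0.049,0.2,2.3,0.5,0.048,0.2,2.3,0.6,0.048,0.3,2.3,0.7,0.047,0.3,2.3,0.8,0.046,0.3,2.2,0.8,0.045]

```text
time_s: 13.35
ee_pos: [0.6189, 0.1763, 0.0749]
eef_rot: [2.699, 0.524, 2.248]
force: [-8.3, 4.1, 1.1]
grip_width: 0.0008
grip_force: 4.1
```

```bash
python3 - <<'E'
from h import *
show(); print(loc()); print(np.round(lid(camera('top'),'red',(240,100,300,170)),3),np.round(lid(camera('scene'),'red',(218,218,275,280)),3))
path(np.linspace(29,45,8),[.059]*8)
E
```

```text
t 13.35 p [0.6189 0.1763 0.0749] q [ 0.341  0.43   1.842 -0.871  0.382  0.285] F [-8.3  4.1  1.1]
toolx [-0.542  0.675 -0.5  ] y [0.57  0.733 0.371] z [ 0.617 -0.084 -0.782] tilt 38.5 az -7.7
[-0.0513  0.0277  0.0749]
[6.6700e-01 1.3700e-01 5.0000e-02 2.6083e+01 1.4100e+02 2.3000e-02] [6.6400e-01 1.4000e-01 5.1000e-02 2.1528e+01 1.1800e+02 2.3000e-02]
last tool y.n -0.0
[0.5, 0.5, -0.3, 0.026, 0.4, 2.2, 0.8, 0.043, 0.5, 2.2, 0.8, 0.042, 0.5, 2.1, 0.9, 0.041, 0.5, 2.1, 0.9, 0.041, 0.5, 2.1, 1.0, 0.04, 0.5, 2.1, 1.0, 0.039, 0.5, 2.0, 1.1, 0.038]
```

```bash
python3 - <<'E'
from h import *
path(np.r_[28.4,28.4,np.linspace(28.4,-24,15)[1:],[-24]*3],np.r_[.064,.071,[.071]*14,.067,.064,.062])
E
```

```text
last tool y.n 0.0
[4.6, 0.0, -3.1, 0.015, 5.9, -0.0, -3.7, 0.0, -1.1, -4.3, -1.4, -0.073, -1.0, -4.4, -1.2, -0.075, -0.9, -4.4, -1.1, -0.077, -0.8, -4.5, -0.9, -0.079, -0.7, -4.5, -0.7, -0.08, -0.6, -4.6, -0.5, -0.082, -0.5, -4.6, -0.3, -0.083, -0.3, -4.6, -0.1, -0.083, -0.2, -4.6, 0.0, -0.083, -0.0, -4.6, 0.2, -0.083, 0.1, -4.6, 0.4, -0.082, 0.3, -4.6, 0.6, -0.081, 0.4, -4.6, 0.8, -0.08, 0.5, -4.5, 1.0, -0.078, -3.3, 0.0, 2.3, 0.0, -2.4, -0.0, 1.7, 0.0, -1.6, 0.0, 1.2, 0.0]
```

>>> apply_moves:
  plan: [4.6,0,-3.1,0.015,5.9,0,-3.7,0,-1.1,-4.3,-1.4,-0.073,-1,-4.4,-1.2,-0.075,-0.9,-4.4,-1.1,-0.077,-0.8,-4.5,-0.9,-0.079,-0.7,-4.5,-0.7,-0.08,-0.6,-4.6,-0.5,-0.082,-0.5,-4.6,-0.3,-0.083,-0.3,-4.6,-0.1,-0.083,-0.2,-4.6,0,-0.083,0,-4.6,0.2,-0.083,0.1,-4.6,0.4,-0.082,0.3,-4.6,0.6,-0.081,0.4,-4.6,0.8,-0.08,0.5,-4.5,1,-0.078,0,0,0,0]

```text
time_s: 15.15
ee_pos: [0.596, 0.1221, 0.0755]
eef_rot: [-2.796, 0.59, -2.703]
force: [0.4, 0.1, -0.8]
grip_width: 0.0005
grip_force: 0.0
```

```bash
python3 - <<'E'
from h import *
show(); print(loc()); print(np.round(lid(camera('top'),'red',(240,100,300,170)),3),np.round(lid(camera('scene'),'red',(218,218,275,280)),3))
path(np.r_[[-24]*4],[.064,.0615,.060,.059])
path(np.linspace(-24,24,21),[.0585]*21)
E
```

```text
t 15.15 p [0.596  0.1221 0.0755] q [ 0.245  0.356  1.953 -0.89   0.304 -0.868] F [ 0.4  0.1 -0.8]
toolx [-0.752 -0.353 -0.556] y [-0.229  0.932 -0.282] z [ 0.618 -0.085 -0.782] tilt 38.6 az -7.8
[-0.0642 -0.0298  0.0755]
[6.6700e-01 1.3700e-01 5.0000e-02 2.5706e+01 1.4600e+02 2.3000e-02] [6.6400e-01 1.4100e-01 5.1000e-02 2.1103e+01 1.2200e+02 2.2000e-02]
last tool y.n 0.0
[-5.4, 0.8, 4.1, -0.004, -2.0, 0.0, 1.4, 0.0, -1.2, 0.0, 0.9, 0.0, -0.8, -0.0, 0.6, 0.0]
last tool y.n 0.0
[-9.9, 0.8, 7.3, -0.004, -0.4, 2.4, -0.5, 0.05, -0.4, 2.4, -0.5, 0.051, -0.4, 2.4, -0.4, 0.051, -0.3, 2.4, -0.3, 0.052, -0.3, 2.4, -0.3, 0.052, -0.2, 2.4, -0.2, 0.053, -0.2, 2.4, -0.2, 0.053, -0.1, 2.4, -0.1, 0.053, -0.1, 2.4, -0.0, 0.054, -0.0, 2.4, 0.0, 0.054, 0.0, 2.4, 0.1, 0.053, 0.1, 2.4, 0.2, 0.053, 0.1, 2.4, 0.2, 0.053, 0.2, 2.4, 0.3, 0.052, 0.2, 2.4, 0.3, 0.052, 0.2, 2.4, 0.4, 0.051, 0.3, 2.4, 0.5, 0.051, 0.3, 2.4, 0.5, 0.05, 0.4, 2.4, 0.6, 0.049, 0.4, 2.3, 0.7, 0.048]
```

>>> apply_moves:
  plan: [-5.4,0.8,4.1,0,-2,0,1.4,0,-1.2,0,0.9,0,-0.8,0,0.6,0,0,0,0,0]

```text
time_s: 15.75
ee_pos: [0.6063, 0.1256, 0.0739]
eef_rot: [-2.798, 0.588, -2.706]
force: [-9.8, 0.1, 1.3]
grip_width: 0.0006
grip_force: 4.6
```

>>> apply_moves:
  plan: [-0.2,2.4,-0.6,0.05,-0.4,2.4,-0.4,0.051,-0.4,2.4,-0.3,0.051,-0.4,2.4,-0.2,0.052,-0.4,2.4,-0.2,0.052,-0.3,2.4,-0.1,0.053,-0.3,2.4,-0.1,0.053,-0.2,2.4,0,0.053]

```text
time_s: 16.55
ee_pos: [0.6056, 0.145, 0.0736]
eef_rot: [-3.101, 0.67, 3.068]
force: [-5.4, -0.7, -1.5]
grip_width: 0.0006
grip_force: 2.7
```

```bash
python3 - <<'E'
from h import *
show(); print(loc()); print(np.round(lid(camera('top'),'red',(240,100,300,170)),3),np.round(lid(camera('scene'),'red',(218,218,275,280)),3))
E
```

```text
t 16.55 p [0.6056 0.145  0.0736] q [ 0.288  0.39   1.907 -0.888  0.338 -0.42 ] F [-5.4 -0.7 -1.5]
toolx [-0.782  0.057 -0.621] y [ 0.098  0.995 -0.032] z [ 0.616 -0.086 -0.783] tilt 38.4 az -7.9
[-0.0589 -0.0055  0.0736]
[6.6700e-01 1.3800e-01 5.0000e-02 1.1614e+01 1.4200e+02 2.4000e-02] [6.650e-01 1.420e-01 5.100e-02 6.708e+00 1.230e+02 2.200e-02]
```

>>> apply_moves:
  plan: [-0.4,2.4,0.2,0.054,0,2.4,0,0.054,0,2.4,0.1,0.053,0,2.4,0.2,0.053,0,2.4,0.3,0.053,0.1,2.4,0.3,0.052,0.1,2.4,0.4,0.052,0.2,2.4,0.4,0.051,0.2,2.4,0.5,0.051,0.2,2.4,0.6,0.05,0.3,2.4,0.6,0.049]

```text
time_s: 17.75
ee_pos: [0.615, 0.1705, 0.0738]
eef_rot: [2.765, 0.569, 2.372]
force: [-8.9, 3.9, 0.4]
grip_width: 0.001
grip_force: 4.5
```

```bash
python3 - <<'E'
from h import *
show(); print(loc()); print(np.round(lid(camera('top'),'red',(240,100,300,170)),3),np.round(lid(camera('scene'),'red',(218,218,275,280)),3))
path([26,27,28,28,28],[.0585]*3+[.064,.071])
E
```

```text
t 17.75 p [0.615  0.1705 0.0738] q [ 0.332  0.422  1.858 -0.878  0.373  0.171] F [-8.9  3.9  0.4]
toolx [-0.605  0.586 -0.539] y [0.505 0.806 0.31 ] z [ 0.616 -0.084 -0.783] tilt 38.5 az -7.8
[-0.0541  0.0213  0.0738]
[ 6.6800e-01  1.3700e-01  5.0000e-02 -1.0638e+01  1.3900e+02  2.3000e-02] [ 6.6600e-01  1.4000e-01  5.1000e-02 -1.4967e+01  1.1900e+02  2.3000e-02]
last tool y.n -0.0
[0.3, 4.5, 0.1, 0.083, 0.2, 1.0, 0.3, 0.019, 0.2, 1.0, 0.3, 0.019, 4.6, -0.0, -3.0, 0.0, 5.9, -0.0, -3.8, 0.0]
```

>>> apply_moves:
  plan: [0.3,2.2,0.6,0.045,0.3,1.2,0.4,0.02,0,0,0,0,4.6,0,-3,0,5.9,0,-3.8,0,0,0,0,0]

```text
time_s: 18.45
ee_pos: [0.6071, 0.1807, 0.0746]
eef_rot: [2.727, 0.546, 2.303]
force: [0.2, 0.6, 0.2]
grip_width: 0.0009
grip_force: 0.0
```

```bash
python3 - <<'E'
from h import *
B={'top':dict(red=(240,100,300,170),blue=(310,112,362,170),green=(375,120,425,180)),'scene':dict(red=(218,218,275,280),blue=(235,170,290,230),green=(250,125,300,180))}
show(); print(loc())
for n in B:
    c=camera(n)
    for k,b in B[n].items(): print(n,k,np.round(lid(c,k,b),3))
    if n=='top': cv2.imwrite('pics/b1.png',cv2.resize(c['image'][75:210,200:470],None,fx=2.9,fy=2.9,interpolation=2)[:,:,::-1])
to(W(-.18,.0,.09),n=[8])
E
```

```text
t 18.45 p [0.6071 0.1807 0.0746] q [ 0.358  0.415  1.867 -0.901  0.386  0.276] F [0.2 0.6 0.2]
toolx [-0.571  0.635 -0.52 ] y [0.541 0.768 0.344] z [ 0.617 -0.084 -0.782] tilt 38.6 az -7.8
[-0.0637  0.0299  0.0746]
top red [ 6.6700e-01  1.3700e-01  5.0000e-02 -1.2857e+01  1.4200e+02  2.3000e-02]
top blue [ 6.3600e-01 -2.3000e-02  4.9000e-02 -1.4283e+01  1.3800e+02  2.4000e-02]
top green [ 6.0700e-01 -1.8600e-01  4.9000e-02 -1.3774e+01  1.4200e+02  2.3000e-02]
scene red [ 6.6400e-01  1.4000e-01  5.1000e-02 -1.6567e+01  1.1500e+02  2.3000e-02]
scene blue [ 6.3400e-01 -2.0000e-02  4.6000e-02 -1.8251e+01  1.0800e+02  2.3000e-02]
scene green [ 6.0600e-01 -1.8100e-01  4.9000e-02 -1.9357e+01  1.0200e+02  2.3000e-02]
n 8 per row [  6.91  -8.29 -10.69] total [ 55.3 -66.3 -85.5]
```

View pics/b1.png

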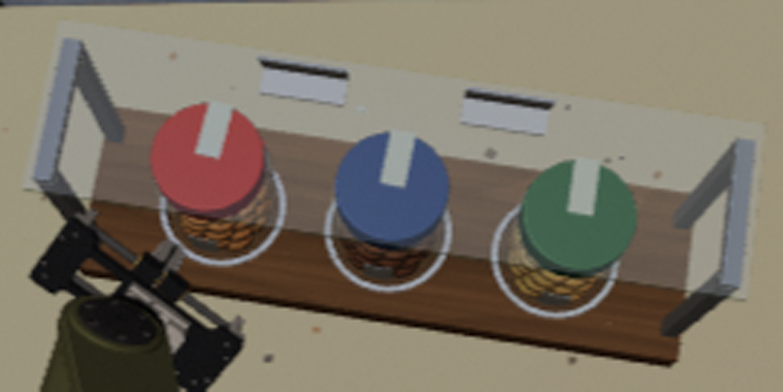

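The red seal is now parallel to the blue and green ones, within about 2°. I'll withdraw and hand in.

>>> apply_moves:
  plan: [7,-8,-10.5,0,7,-8,-10.5,0,7,-8,-10.5,0,7,-8,-10.5,0,7,-8,-10.5,0,0,0,0,0,0,0,0,0]

```text
time_s: 19.25
ee_pos: [0.5342, 0.1763, 0.084]
eef_rot: [2.726, 0.547, 2.302]
force: [0.2, 0.2, 0.2]
grip_width: 0.0004
grip_force: 0.0
```

```bash
python3 - <<'E'
from h import *
show(); print(loc())
r=np.round(lid(camera('top'),'red',(240,100,300,170)),3); print(r)
if abs(r[3]+13.5)<6: print(ctrl.hand_in())
E
```

```text
t 19.25 p [0.5342 0.1763 0.084 ] q [ 0.41   0.275  2.042 -0.992  0.397  0.412] F [0.2 0.2 0.2]
toolx [-0.571  0.636 -0.52 ] y [0.541 0.767 0.345] z [ 0.618 -0.084 -0.782] tilt 38.6 az -7.8
[-0.1347  0.0126  0.084 ]
[ 6.6700e-01  1.3700e-01  5.0000e-02 -1.2714e+01  1.4200e+02  2.3000e-02]
the job is handed in; nothing more can be done
None
```

I turned the red jar about 78° so its label faces the customers, within about 2° of the blue and green jars by camera, then withdrew the arm clear and handed the job in at about 19 s (the hand-in returned no verdict).

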